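# Clip a glass plate onto the sloping stage

## Robot

A 6-joint arm with a two-finger parallel gripper is mounted at the origin on a cart in front of the work surface, level with it; the furniture and walls round the work are solid. World frame = base frame: x ahead of the robot, y to its left, z up, the work surface at z = 0. Lengths are in mm, angles in rad, forces in N, time in s.
With the tool pointing down it reaches from about 400 to 925 mm from the base axis. Payload 12.5 kg.
Tool frame: the origin (TCP) lies on the mounting face of the last link; the fingertips stand 190 mm ahead of it and the grasp point (between the pads) lies 171 mm ahead of it; z points along the fingers, y is the line along which they close (so a half turn about z gives the same grasp; the last joint's range is limited). The gripper opens to 95 mm and grips with 3 to 60 N. Pads are 20 mm wide; open, the fingers measure 119 mm over their backs; the gripper's body (75 mm by 180 mm) begins 59 mm behind the grasp point.
Start: joints at [1.097, 0.491, 1.559, -0, 1.092, -0.106], TCP at [224.704, 583.209, 404.761] pointing down, gripper open.
Joint ranges: [-3.1, 3.1], [-0.84, 2.19], [0.05, 2.79], [-1.13, 4.28], [0.06, 2.93], [-2.69, 2.69]. Speed limits (rad/s): [2.22, 2.22, 2.79, 3.14, 3.14, 3.14].

## Interface

Orientations are given as [roll, pitch, yaw] about the fixed x, y, z axes, in that order (R = Rz(yaw) Ry(pitch) Rx(roll)).
In Python, from cell import env gives the robot as it stands.
- The arm moves only by the tool carry_out, never from a script. Its argument "series" is a list of rows, each a list of 5 numbers: the shift along the tool's x, y, z in m, then the turn about the tool's z in degrees, then the opening, from 0 (shut) to 1 (fully open). A call has 1 to 20 rows; each row is the pose to reach, as a shift and turn from the pose commanded when the call began, along the tool's axes at that moment; what a row does not reach only later rows make up. A row lasts 1/8 s, in which the tool goes at most 62.5 mm and 10.7 degrees, less where a joint would pass 70% of its speed; a pose out of reach is approached as far as the arm can. A call with a gripper value outside its range is refused whole. The fingers move at their own pace and stop on an object; the grip force is fixed at half the most. Time passes only in rows, so rows that repeat a pose let the fingers close. It gives the time, the measured TCP pose, the force, the opening and the grip force at its end, in the units of the state.
- env.state(): the state, without advancing time (a new reading comes with each control period).
- env.read_camera(name): name is "scene" or "top" or "wrist"; returns (picture, depth): 384x512x3 uint8, red, green, blue; 384x512 float32, mm along the optical axis (not along the pixel's ray), 0 where there is no reading.
- env.get_calibration(name): a dict with "intrinsics" (3x3 intrinsics, pixels), "cam_to_world" (4x4, takes a point from camera to world coordinates); the wrist camera has in their place "T_tool_cam" (4x4, takes a point from camera to tool coordinates, whose origin is the TCP and whose axes are the flange's). Camera axes: x right, y up, looking along -z (the intrinsics and any distortion apply to the point x, -y, -z); pixel columns grow to the right and rows downward; lengths in mm; the calibration is good to about 2 mm. A picture is of the moment at which its call begins: read the wrist's pose just before it. get_calibration takes no time and is no camera call.
- env.job_done(): hands the job in; it is judged then, once.
The state is a dict: "t": time; "joints": joint angles; "qvel": joint speeds; "tau": joint torques, N m; "eef_pos": TCP position; "tcp_rot": TCP orientation; "ft_force": force on the tool from outside, world axes, zero at the start; "moment": the same for the moment, N m; "opening": opening from 0.0 (shut) to 1.0 (fully open); "grip_force": force on a finger pad.
Only numpy, scipy, OpenCV 4.12 (cv2) and the standard library are available. Lean on these libraries where they do the work, as an engineer would, in place of code of your own. Each camera call takes 0.05 s, during which the arm holds its last target. There are 200 camera calls.

## Task

Take the framed glass plate by its upright orange grip, lay it on the sloping metal stage between the two side rails with its raised bar uphill, and slide it up the slope under both sprung clips until they ride over the bar and snap down onto the glass behind it. Let go so that the clips alone hold the plate, and do not push the beaker, timer, marker pen or tape roll about.

Things in the scene. Friction and masses are not known exactly. Their poses are not given: they have to be found in the camera images.
- plate_grip (a point): Centre of the plate's upright orange grip: 34 long (x), 12 wide (y), from 5 to 40 mm above the plate's underside; this point is 22 above the underside and 38 from the plate's middle towards its trailing end. Axes are the plate's: +x from the grip to the leading end, +y across, +z up out of the glass.
- plate: Loose framed glass plate, 0.10 to 0.17 kg, flat on the bench at the start: 110 long (x), 56 wide (y), frame and glass 5 mm thick; origin in the middle of its underside, axes as plate_grip. Its leading end (x = +55) is a blue cross bar whose front slopes up from 2.5 high at x = 55 to 11 high at x = 40, flat to x = 34, then a square drop to the glass.
- grip_home (a point): Where point plate_grip lies when the plate is home against the upper stop of the stage. Axes are the stage's: +x straight up the slope (25 degrees above level), +y across, +z square to its surface; the point is 22 mm above that surface. The plate goes on with its axes along these. Fixed to the stand, whose place and heading vary.
- deck: Sloping aluminium stage, 207 long (x, up the slope), 88 wide, its surface 45 to 132 mm above the bench; origin in the middle of the surface, axes as grip_home. Side rails 6.5 high, inner faces 64 apart. A fence 4 high across the low end stops the plate 60 short of home; so lay it down 32 to 58 mm short of home. Upper stop 9 high. Fixed to the bench, polished: let go short of the clips, the plate slides down to the fence.
- clip_left (a joint): Angle of the left (+y) spring clip, a steel arm hinged at the top of the stage: 0 with no plate, about 0.02 resting on the glass, about 0.15 riding on the bar. Its round nose (8 in diameter, 14 wide, underside 4 above the stage) lies at x = 65, y = 16 mm from grip_home and is pushed up by the plate's sloping bar.
- clip_right (a joint): The same for the right clip, at y = -16. The bar begins to lift the clips about 26 mm short of home and they drop behind it about 3 short of home; let go, the plate may settle back to there. It takes 6 to 10 N up the slope to push the plate under both, more if it is pressed down.
- beaker: Loose glass beaker, 56 across, 72 high; origin under its centre. Bystander
- timer: Loose tan desk timer, 112 x 104 x 45; origin under its centre. Bystander
- marker: Loose white and red marker pen, 135 long, 17 thick, lying; origin under its centre. Bystander
- tape: Loose roll of tan tape, 100 across, 25 high; origin under its centre. Bystander

How it is judged:
By the outcome, as a careful person would: the job done as asked, in the order asked, and still so for the second after the job is handed in, with the robot touching nothing.
It also fails if it takes over 42 s, if anything falls off the work surface, if the arm or the gripper's body presses on something with over 40 N, if the wrist force passes 120 N, or if a joint passes its speed limit or range.

## Working session

There is one attempt and no reset: what is moved stays moved. The work goes in short steps, Python scripts to look and compute and a tool call to move; the robot and the scene stay as the last step left them, time stands still between calls to the robot, and variables do not carry over. Pictures are saved under pics/ and viewed, at most 10 in all, crops included, and the job is handed in when it is done.

Besides the shell and the picture viewer there is one more tool, called as name([rows], argument=value, ...), one row to a line, values as JSON. carry_out: Moves the arm, as the interface text tells. Its arguments: {"type":"object","properties":{"series":{"type":"array","items":{"type":"array","items":{"type":"number"}}}},"required":["series"]}

```bash
mkdir -p pics; ls; python3 - <<'E'
from cell import env
import cv2,numpy as np
s=env.state();print({k:np.round(v,3).tolist() for k,v in s.items()})
ims=[]
for n in("scene","top"):
    p,d=env.read_camera(n);np.savez(f"pics/{n}.npz",p=p,d=d)
    cv2.imwrite(f"pics/{n}0.png",p[:,:,::-1])
    c=env.get_calibration(n);print(n,{k:np.round(v,3).tolist() for k,v in c.items()})
print(env.get_calibration("wrist"))
E
```

```text
pics
{'t': 0.0, 'joints': [1.097, 0.492, 1.559, 0.0, 1.092, -0.106], 'qvel': [-0.0, 0.0, -0.0, -0.0, -0.0, -0.001], 'tau': [0.003, -61.266, -25.819, 0.069, 0.048, -0.0], 'eef_pos': [224.71, 583.18, 404.152], 'tcp_rot': [-3.14, -0.0, 2.774], 'ft_force': [0.239, -1.057, -0.039], 'moment': [-0.001, -0.02, -0.028], 'grip_force': 0.0, 'opening': 0.999}
scene {'intrinsics': [[398.302, 0.0, 254.905], [0.0, 398.302, 193.672], [0.0, 0.0, 1.0]], 'cam_to_world': [[-0.699, 0.383, -0.604, -39.064], [-0.715, -0.392, 0.579, 175.19], [-0.015, 0.837, 0.548, 595.067], [0.0, 0.0, 0.0, 1.0]]}
top {'intrinsics': [[366.4, 0.0, 248.885], [0.0, 366.4, 188.296], [0.0, 0.0, 1.0]], 'cam_to_world': [[-0.025, 0.995, -0.095, 411.58], [-0.999, -0.022, 0.039, -294.618], [0.036, 0.096, 0.995, 957.834], [0.0, 0.0, 0.0, 1.0]]}
{'intrinsics': array([[285.2855139 ,   0.        , 253.58285674],
       [  0.        , 285.2855139 , 194.00407281],
       [  0.        ,   0.        ,   1.        ]]), 'T_tool_cam': array([[-7.22497125e-04,  9.67258075e-01,  2.53793803e-01,
         7.15588796e+01],
       [ 9.99999569e-01,  8.46824986e-04, -3.80629831e-04,
         3.67180401e-02],
       [-5.83086211e-04,  2.53793418e-01, -9.67258270e-01,
         2.01412435e+01],
       [ 0.00000000e+00,  0.00000000e+00,  0.00000000e+00,
         1.00000000e+00]])}
```

View pics/scene0.png

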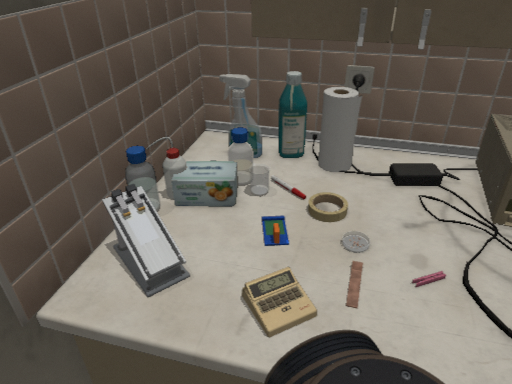

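View pics/top0.png

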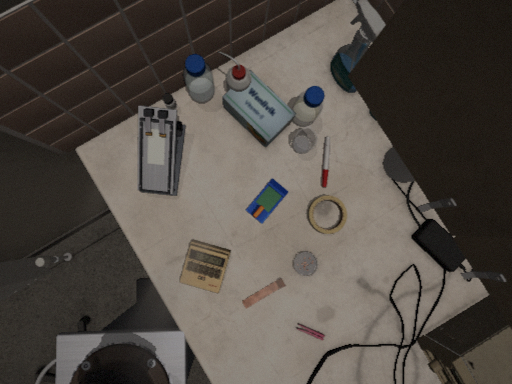

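The scene view shows the stage at about (140,240), the plate at (275,231) with its orange grip at (277,233), the timer at (278,300), the tape at (328,207) and the pen and beaker further back. In the top view the stage is at (160,150) with its clips at the upper end. The plate is at (268,201) with its grip at (262,211), so its leading end points up and to the right.

```bash
cat > h.py <<'E'
import numpy as np,cv2
from scipy.spatial.transform import Rotation as R
from cell import env
def cam(n,st=None):
    c=env.get_calibration(n)
    if n!="wrist": return c["intrinsics"],np.array(c["cam_to_world"])
    T=np.eye(4);T[:3,:3]=R.from_euler("xyz",st["tcp_rot"]).as_matrix();T[:3,3]=st["eef_pos"]
    return c["intrinsics"],T@c["T_tool_cam"]
def snap(n,tag):
    st=env.state();p,d=env.read_camera(n);K,T=cam(n,st)
    np.savez(f"pics/{tag}.npz",p=p,d=d,K=K,T=T);return p,d,K,T
def load(tag):
    z=np.load(f"pics/{tag}.npz");return z["p"],z["d"],z["K"],z["T"]
def rays(uv,K,T):
    uv=np.atleast_2d(uv).astype(float)
    r=np.c_[(uv[:,0]-K[0,2])/K[0,0],-(uv[:,1]-K[1,2])/K[1,1],-np.ones(len(uv))]
    return r@T[:3,:3].T,T[:3,3]
def onz(uv,z,K,T):
    r,o=rays(uv,K,T);return o+r*((z-o[2])/r[:,2])[:,None]
def cloud(d,K,T):
    v,u=np.mgrid[:d.shape[0],:d.shape[1]]
    r,o=rays(np.c_[u.ravel(),v.ravel()],K,T)
    return (o+r*d.ravel()[:,None]).reshape(*d.shape,3)
def mask(p,lo,hi):
    return cv2.inRange(cv2.cvtColor(p,cv2.COLOR_RGB2HSV),lo,hi)
BLUE=((100,150,60),(130,255,255));ORANGE=((4,150,120),(20,255,255))
E
python3 - <<'E'
from h import *
for n in("top","scene"):
    z=np.load(f"pics/{n}.npz");p,d=z["p"],z["d"];K,T=cam(n);X=cloud(d,K,T)
    print(n)
    for nm,c,zz in(("blue",BLUE,5),("orange",ORANGE,30)):
        m=mask(p,*c);k,l,s,cc=cv2.connectedComponentsWithStats(m)
        for i in range(1,k):
            if s[i,4]>15:
                print(nm,s[i],cc[i].round(1),onz(cc[i],zz,K,T).round(0),np.median(X[l==i],axis=0).round(0))
    if n=="top":
        for uv in [(140,108),(160,108),(178,108),(140,150),(155,150),(170,150),(185,150),(140,190),(155,190),(172,190),(155,170),(150,115),(163,115),(195,65),(200,90),(238,75),(260,110),(208,265),(170,102),(180,125)]:
            print(uv,X[uv[1],uv[0]].round(0))
    else:
        for uv in [(140,155),(240,135),(140,240),(150,250),(175,160)]:print(uv,X[uv[1],uv[0]].round(0))
E
```

```text
top
blue [185  54  20  19 277] [194.5  63.2] [[ 844. -194.    5.]] [ 768. -212.  172.]
blue [306  86  18  18 255] [314.5  94.8] [[ 752. -515.    5.]] [ 698. -481.  155.]
blue [247 179  41  44 381] [267.1 200.1] [[ 471. -378.    5.]] [ 467. -377.    6.]
orange [254 206  10  11  43] [258.3 211.2] [[ 441. -353.   30.]] [ 442. -352.   40.]
(140, 108) [681. -82. 132.]
(160, 108) [ 680. -127.  132.]
(178, 108) [ 722. -148.    0.]
(140, 150) [591. -73.  96.]
(155, 150) [ 591. -107.   90.]
(170, 150) [ 589. -144.   99.]
(185, 150) [ 609. -165.   -3.]
(140, 190) [500. -62.  53.]
(155, 190) [499. -98.  50.]
(172, 190) [ 498. -140.   50.]
(155, 170) [ 546. -102.   67.]
(150, 115) [ 660. -108.  146.]
(163, 115) [ 659. -137.  146.]
(195, 65) [ 764. -213.  172.]
(200, 90) [ 734. -216.   99.]
(238, 75) [ 755. -308.  137.]
(260, 110) [ 688. -361.   83.]
(208, 265) [ 311. -224.   26.]
(170, 102) [ 719. -137.   58.]
(180, 125) [ 651. -167.   91.]
scene
blue [231 128  17  15 192] [239.4 134.5] [[ 921. -676.    5.]] [ 687. -469.  150.]
blue [126 146  20  18 272] [136.  154.1] [[1052. -344.    5.]] [ 755. -203.  167.]
blue [262 216  27  30 307] [274.7 232.4] [[ 459. -365.    5.]] [ 453. -361.    5.]
orange [274 223   6  10  50] [276.1 227.6] [[ 448. -357.   30.]] [ 441. -350.   39.]
(140, 155) [ 751. -210.  162.]
(240, 135) [ 682. -466.  150.]
(140, 240) [573. -88.  80.]
(150, 250) [548. -93.  65.]
(175, 160) [ 751. -302.  113.]
```

carry_out([
  [-0.56, -0.52, 0, -15, 1],
  [-0.56, -0.52, 0, -15, 1],
  [-0.56, -0.52, 0, -15, 1],
  [-0.56, -0.52, 0, -15, 1],
  [-0.56, -0.52, 0, -15, 1],
  [-0.56, -0.52, 0, -15, 1],
  [-0.56, -0.52, 0, -15, 1],
  [-0.56, -0.52, 0, -15, 1],
  [-0.56, -0.52, 0, -15, 1],
  [-0.56, -0.52, 0, -15, 1],
  [-0.56, -0.52, 0, -15, 1],
  [-0.56, -0.52, 0, -15, 1],
  [-0.56, -0.52, 0, -15, 1],
  [-0.56, -0.52, 0, -15, 1],
  [-0.56, -0.52, 0, -15, 1],
  [-0.56, -0.52, 0, -15, 1],
])

```text
t: 2.1
eef_pos: [559.9, -102.0, 405.0]
tcp_rot: [3.141, 0.0, 3.037]
ft_force: [-0.3, 0.1, -0.5]
opening: 0.998
grip_force: 0.0
```

```bash
python3 - <<'E'
from h import *
p,d,K,T=snap("wrist","w1")
cv2.imwrite("pics/w1.png",p[:,:,::-1])
s=env.state();print(s["t"],s["eef_pos"],s["tcp_rot"],s["joints"])
X=cloud(d,K,T);np.save("pics/w1X.npy",X)
E
```

```text
2.15 [ 559.99459254 -102.18858471  405.01380022] [3.14147811e+00 2.49213230e-04 3.03710208e+00] [-2.96546688e-01  4.11385550e-01  1.69785267e+00  1.86402797e-04
  1.03213168e+00 -1.76294806e+00]
```

View pics/w1.png

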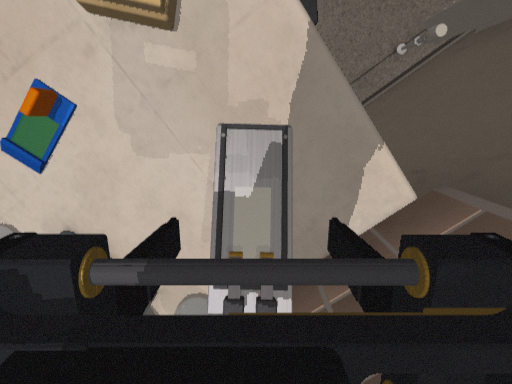

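The wrist view shows the stage running down the image, with the fence at row 126, rails at columns 220 and 288, and brass clip noses at about (236,255) and (266,255). The plate is at (40,125) with its orange grip at (40,102), so its trailing end is nearer the top of the image.

```bash
python3 - <<'E'
from h import *
p,d,K,T=load("w1");X=np.load("pics/w1X.npy")
# deck plane from the central patch
P=X[140:235,232:278].reshape(-1,3);P=P[P[:,2]>20]
c=np.median(P,axis=0)
for _ in range(3):
    q=P-P.mean(0);n=np.linalg.svd(q,full_matrices=False)[2][2];n*=np.sign(n[2]);r=q@n;P=P[abs(r)<2.5*r.std()+.3]
print("plane pt",P.mean(0),"n",n,"tilt",np.degrees(np.arccos(n[2])),"heading",np.degrees(np.arctan2(-n[1],-n[0])),"rms",r.std())
for v in (135,150,165,180,195,210,225,240):
    g=p[v,205:300].mean(1).astype(int)
    z=((X[v,205:300]-P.mean(0))@n).round(0).astype(int)
    print(v,"grey",g.tolist()) if v in(150,210) else None
    print(v,"h",z.tolist()) if v in(150,210) else None
col=slice(115,265)
for u in (255,240,251):
    print(u,[(v,int(p[v,u].mean()),int(round((X[v,u]-P.mean(0))@n))) for v in list(range(118,136))+list(range(244,264))])
m=mask(p,*ORANGE);k,l,s,cc=cv2.connectedComponentsWithStats(m)
for i in range(1,k):
    if s[i,4]>15: print("or",s[i],cc[i].round(1),np.median(X[l==i],axis=0).round(1))
E
```

```text
plane pt [ 560.91858003 -100.80226382   76.7795799 ] n [0.0969571  0.99513886 0.01726197] tilt 89.01091307639396 heading -95.56480544891826 rms 14.758145555229957
150 grey [170, 169, 168, 169, 170, 168, 168, 165, 167, 164, 141, 151, 160, 162, 159, 70, 59, 61, 59, 55, 47, 149, 155, 164, 165, 166, 163, 159, 159, 164, 166, 162, 162, 162, 164, 161, 161, 163, 164, 163, 165, 162, 154, 157, 156, 152, 153, 151, 158, 158, 156, 155, 151, 156, 155, 152, 153, 155, 152, 154, 157, 134, 129, 102, 97, 96, 96, 101, 99, 99, 93, 95, 96, 94, 94, 94, 94, 43, 40, 42, 43, 41, 51, 105, 107, 103, 101, 99, 120, 120, 122, 122, 120, 121, 115]
150 h [-68, -66, -65, -63, -62, -60, -59, -58, -56, -55, -45, -44, -43, -42, -41, -38, -37, -36, -35, -34, -33, -32, -31, -30, -29, -28, -27, -26, -25, -23, -22, -21, -20, -19, -18, -16, -15, -14, -13, -12, -11, -10, -9, -7, -6, -5, -4, -3, -2, -1, 1, 2, 3, 4, 5, 6, 7, 9, 10, 11, 12, 13, 14, 15, 17, 18, 19, 20, 21, 22, 23, 24, 26, 27, 28, 29, 30, 31, 32, 33, 34, 35, 37, 38, 40, 41, 42, 49, 51, 52, 54, 55, 56, 57, 59]
210 grey [174, 170, 171, 171, 169, 168, 167, 131, 109, 1
[... 1986 characters left out ...]
 36, -1), (262, 40, -1), (263, 44, -1)]
251 [(118, 161, -5), (119, 160, -5), (120, 160, -5), (121, 160, -5), (122, 159, -5), (123, 146, -5), (124, 108, -5), (125, 67, -4), (126, 63, -4), (127, 59, -4), (128, 57, -4), (129, 110, -4), (130, 147, -4), (131, 149, -4), (132, 146, -4), (133, 146, -4), (134, 149, -4), (135, 149, -4), (244, 137, -4), (245, 135, -4), (246, 135, -4), (247, 136, -4), (248, 134, -4), (249, 137, -4), (250, 137, -4), (251, 136, -4), (252, 134, -4), (253, 135, -4), (254, 136, -4), (255, 134, -4), (256, 136, -4), (257, 137, -4), (258, 103, -4), (259, 38, 2), (260, 38, 2), (261, 38, 2), (262, 41, 2), (263, 45, 2)]
or [ 20  88  19  28 292] [ 29.1 100.9] [ 441.9 -349.5   39.5]
```

```bash
python3 - <<'E'
from h import *
from scipy.optimize import least_squares
p,d,K,T=load("w1");X=np.load("pics/w1X.npy")
P=X[135:250,232:276].reshape(-1,3);P=P[(P[:,2]>30)&(P[:,2]<140)]
m=np.median(P,axis=0)
f=lambda a:a[0]+a[1]*(P[:,0]-m[0])+a[2]*(P[:,1]-m[1])-P[:,2]
a=least_squares(f,[m[2],.466,0],loss="soft_l1",f_scale=1).x
n=np.array([-a[1],-a[2],1]);n/=np.linalg.norm(n);o=np.array([m[0],m[1],a[0]])
print("tilt",np.degrees(np.arccos(n[2])),"heading",np.degrees(np.arctan2(-n[1],-n[0])),"res med",np.median(abs(f(a))),"z at",o)
def onplane(uv,h):
    r,c=rays(uv,K,T);return c+r*(((o+h*n-c)@n)/(r@n))[:,None]
g=p.mean(2)
L=[];Rr=[]
for v in range(135,236,4):
    row=g[v]
    # inner edges: strongest gradients near expected columns
    gr=np.diff(cv2.GaussianBlur(row[None].astype(np.float32),(3,1),0)[0])
    l=214+np.argmax(gr[214:230]);r=270+np.argmin(gr[270:286]);L.append((l+.5,v));Rr.append((r+.5,v))
for h in(0,6.5):
    A=onplane(L,h);B=onplane(Rr,h)
    hA=cv2.fitLine(A[:,:2].astype(np.float32),cv2.DIST_HUBER,0,.01,.01).ravel();hB=cv2.fitLine(B[:,:2].astype(np.float32),cv2.DIST_HUBER,0,.01,.01).ravel()
    ang=[np.degrees(np.arctan(q[1]/q[0])) for q in(hA,hB)]
    y=[q[3]+(560-q[2])*q[1]/q[0] for q in(hA,hB)]
    print(h,"ang",ang,"y@560",y,"gap",y[1]-y[0])
print("fence in",onplane([(251,128.8)],4),"fence out",onplane([(251,124)],0),"nose front top",onplane([(236,251.5),(266,251.5)],8))
br=cv2.inRange(cv2.cvtColor(p,cv2.COLOR_RGB2HSV),(10,100,80),(30,255,255));br[:240]=0;br[258:]=0
k,l,s,cc=cv2.connectedComponentsWithStats(br)
for i in range(1,k):
    if s[i,4]>10: print(s[i],cc[i],np.median(X[l==i],axis=0).round(1),onplane([cc[i]],10).round(1))
# plate
for nm,c in(("blue",BLUE),("orange",ORANGE)):
    mm=mask(p,*c);mm[:,150:]=0;k,l,s,cc=cv2.connectedComponentsWithStats(mm);i=1+np.argmax(s[1:,4])
    mm=(l==i).astype(np.uint8);Q=X[mm>0]
    print(nm,s[i],"z",np.percentile(Q[:,2],[5,25,50,75,95]).round(1),"med",np.median(Q,axis=0).round(1))
    if nm=="orange":
        t=Q[Q[:,2]>37.5];r=cv2.minAreaRect(t[:,:2].astype(np.float32));print("top rect",r)
    else:
        t=Q[(Q[:,2]<14)];r=cv2.minAreaRect(t[:,:2].astype(np.float32));print("rect",r)
        t=Q[(Q[:,2]>9)&(Q[:,2]<14)];print("bar",cv2.minAreaRect(t[:,:2].astype(np.float32)))
E
```

```text
tilt 25.049543153348523 heading -7.489839185305262 res med 0.5208993609484125 z at [ 566.69794421 -102.53759661   77.9884671 ]
0 ang [np.float32(-7.641488), np.float32(-7.156137)] y@560 [np.float32(-135.23283), np.float32(-70.346214)] gap 64.88662
6.5 ang [np.float32(-7.6414895), np.float32(-7.156175)] y@560 [np.float32(-134.58186), np.float32(-71.03791)] gap 63.543953
fence in [[499.22253594 -98.27637952  50.87786406]] fence out [[494.03530757 -97.77114099  44.028168  ]] nose front top [[ 619.53941601 -126.46893649  112.76229273]
 [ 622.97777538  -95.40634079  112.46318299]]
[407 251   3   7  11] [408.         254.18181818] [534.7 -50.7 303.4] [[640.8  51.1 114. ]]
[ 84 253   6   5  15] [ 87.  255.2] [ 521.8 -146.7  308.7] [[ 605.2 -278.4  117.6]]
[229 252  14   6  72] [235.51388889 254.15277778] [ 620.4 -126.9  117. ] [[ 621.  -127.   115.7]]
[260 252  14   6  70] [266.48571429 254.85714286] [624.7 -95.3 117. ] [[625.2 -95.3 115.7]]
[419 253   5   5  15] [420.66666667 255.2       ] [532.3 -49.8 308.9] [[643.2  64.1 114.3]]
blue [   1   93   75   80 1478] z [ 3.3  4.5  5.4  7.9 11.1] med [ 483.  -377.7    5.4]
rect ((470.3878173828125, -374.94659423828125), (56.95991516113281, 108.42041015625), 48.45135498046875)
bar ((500.1860046386719, -401.10125732421875), (55.31216812133789, 11.459878921508789), 49.6320686340332)
orange [ 20  88  19  28 292] z [37.9 38.9 39.5 40.1 41. ] med [ 441.9 -349.5   39.5]
top rect ((457.3093566894531, -227.5028533935547), (271.666015625, 30.026193618774414), 82.99381256103516)
```

carry_out([
  [0.092, -0.258, 0.08, 35.5, 1],
  [0.092, -0.258, 0.08, 35.5, 1],
  [0.092, -0.258, 0.08, 35.5, 1],
  [0.092, -0.258, 0.08, 35.5, 1],
  [0.092, -0.258, 0.08, 35.5, 1],
  [0.092, -0.258, 0.08, 35.5, 1],
  [0.092, -0.258, 0.14, 35.5, 0.6],
  [0.092, -0.258, 0.17, 35.5, 0.6],
  [0.092, -0.258, 0.19, 35.5, 0.6],
  [0.092, -0.258, 0.2, 35.5, 0.6],
  [0.092, -0.258, 0.204, 35.5, 0.6],
  [0.092, -0.258, 0.204, 35.5, 0.6],
])

```text
t: 3.65
eef_pos: [441.8, -349.9, 201.2]
tcp_rot: [3.142, 0.001, 2.416]
ft_force: [0.2, -0.0, -0.3]
opening: 0.6
grip_force: 0.0
```

```bash
python3 - <<'E'
from h import *
p,d,K,T=snap("wrist","w2");cv2.imwrite("pics/w2.png",p[:,:,::-1]);X=cloud(d,K,T)
s=env.state();print(s["t"],s["eef_pos"],s["tcp_rot"])
m=mask(p,*ORANGE);Q=X[m>0];t=Q[(Q[:,2]>38)&(Q[:,2]<42)];print(len(t),np.median(t,axis=0),cv2.minAreaRect(t[:,:2].astype(np.float32)))
E
```

```text
3.7 [ 441.73785129 -350.08883013  201.39412047] [3.14156515e+00 1.00531921e-03 2.41627765e+00]
579 [ 435.8524799  -345.47817175   39.69067388] ((435.9533386230469, -345.8584289550781), (10.727569580078125, 17.354328155517578), 48.84361267089844)
```

View pics/w2.png

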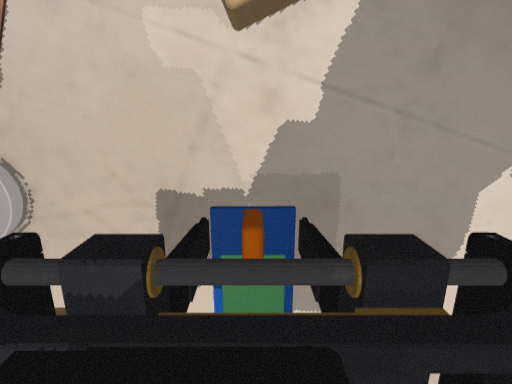

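The grip sits centred between the fingers at column 253, aligned with the tool. I'll close and lift.

carry_out([
  [0, 0, 0, 0, 0],
  [0, 0, 0, 0, 0],
  [0, 0, 0, 0, 0],
  [0, 0, 0, 0, 0],
  [0, 0, 0, 0, 0],
  [0, 0, 0, 0, 0],
  [0, 0, 0, 0, 0],
  [0, 0, 0, 0, 0],
  [0, 0, -0.02, 0, 0],
  [0, 0, -0.05, 0, 0],
  [0, 0, -0.1, 0, 0],
  [0, 0, -0.15, 0, 0],
  [0, 0, -0.15, 0, 0],
  [0, 0, -0.15, 0, 0],
])

```text
t: 5.45
eef_pos: [441.3, -349.9, 350.0]
tcp_rot: [3.141, -0.001, 2.416]
ft_force: [-0.2, 0.5, -1.9]
opening: 0.125
grip_force: 30.0
```

```bash
python3 - <<'E'
from h import *
p,d,K,T=snap("scene","s2");X=cloud(d,K,T)
s=env.state();print(s["t"],s["eef_pos"],s["tcp_rot"],s["opening"],s["grip_force"],s["ft_force"],s["moment"])
cv2.imwrite("pics/s2.png",cv2.resize(p[120:330,90:370,::-1],None,fx=2.5,fy=2.5))
E
```

```text
5.5 [ 441.31193757 -349.98037003  349.50863398] [ 3.14138200e+00 -2.03165983e-03  2.41602049e+00] 0.12548571872102374 29.999623596668243 [-0.01305223  0.02016311 -1.56350746] [-0.03070989  0.05120721 -0.0327061 ]
```

View pics/s2.png

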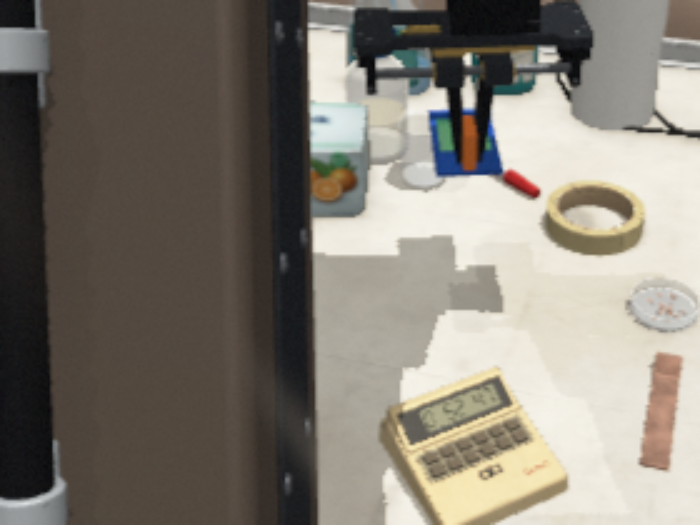

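The plate is held level by its grip, and the timer, tape and pen are undisturbed. I'll carry it over the stage.

carry_out([
  [0.03, 0.06, 0, -8, 0],
  [0.06, 0.12, 0, -16, 0],
  [0.08, 0.17, 0, -24, 0],
  [0.095, 0.21, 0, -30, 0],
  [0.104, 0.234, 0, -34.2, 0],
  [0.108, 0.2416, 0, -34.2, 0],
  [0.108, 0.2416, 0, -34.2, 0],
  [0.108, 0.2416, 0.01, -34.2, 0],
  [0.108, 0.2416, 0.01, -34.2, 0],
])

```text
t: 6.62
eef_pos: [520.7, -98.6, 339.7]
tcp_rot: [3.141, -0.002, 3.011]
ft_force: [-0.9, -0.1, -1.4]
opening: 0.125
grip_force: 30.0
```

```bash
python3 - <<'E'
from h import *
s=env.state();print(s["t"],s["eef_pos"],s["tcp_rot"],s["opening"],s["ft_force"],s["moment"])
ims=[]
for n in("wrist","top"):
    p,d,K,T=snap(n,n+"3");X=cloud(d,K,T)
    ims.append(p[:,:,::-1])
    m=mask(p,*BLUE)
    Q=X[m>0];Q=Q[(Q[:,0]<640)&(Q[:,1]>-160)&(Q[:,1]<-40)&(Q[:,2]>60)]
    print(n,len(Q))
    if len(Q)>20: print(np.percentile(Q,[2,50,98],axis=0).round(1).tolist(), np.polyfit(Q[:,0],Q[:,2],1))
cv2.imwrite("pics/c3.png",np.hstack([ims[0][150:,130:380],cv2.resize(ims[1][70:230,100:260],None,fx=2,fy=2)[:234]]))
E
```

```text
6.625 [520.6783917  -98.59423804 339.68242967] [ 3.14124683e+00 -1.73818609e-03  3.01118049e+00] 0.125409067552535 [-0.86591293 -0.14974712 -1.38767834] [-0.02306502  0.06117453 -0.02735743]
wrist 1399
[[502.1, -124.1, 140.7], [510.6, -96.7, 143.9], [523.5, -70.6, 145.3]] [ -0.83265352 569.98644156]
top 92
[[565.3, -136.7, 140.2], [596.7, -129.4, 144.9], [610.4, -114.4, 152.3]] [-3.41101611e-02  1.65920049e+02]
```

View pics/c3.png

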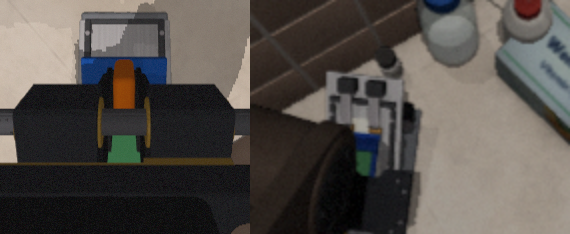

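The plate is level over the stage and central within about 1 mm. The wrist view puts its frame top at about 143 mm, and the top view shows its bar short of the clips. I'll lower it so the leading edge touches and the plate tips onto the slope.

carry_out([
  [0, 0.001, 0.02, 0, 0],
  [0, 0.001, 0.034, 0, 0],
  [0, 0.001, 0.039, 0, 0],
  [0, 0.001, 0.043, 0, 0],
  [0, 0.001, 0.047, 0, 0],
  [0, 0.001, 0.051, 0, 0],
  [0, 0.001, 0.055, 0, 0],
  [0, 0.001, 0.055, 0, 0],
])

```text
t: 7.72
eef_pos: [521.0, -96.7, 286.0]
tcp_rot: [3.142, -0.0, 3.013]
ft_force: [-2.9, 0.1, 0.8]
opening: 0.119
grip_force: 30.0
```

carry_out([
  [0.0, 0, 0.004, 0, 0],
  [0.001, 0, 0.008, 0, 0],
  [0.001, 0, 0.012, 0, 0],
  [0.002, 0, 0.016, 0, 0],
  [0.003, 0, 0.02, 0, 0],
  [0.004, 0, 0.023, 0, 0],
  [0.004, 0, 0.0245, 0, 0],
  [0.004, 0, 0.0245, 0, 0],
])

```text
t: 8.72
eef_pos: [517.1, -96.3, 261.0]
tcp_rot: [3.141, -0.0, 3.013]
ft_force: [-0.0, -0.3, 2.4]
opening: 0.125
grip_force: 30.0
```

```bash
python3 - <<'E'
from h import *
s=env.state();print(s["t"],s["eef_pos"],s["tcp_rot"],s["opening"],s["ft_force"],s["moment"])
ims=[]
for n in("wrist","top"):
    p,d,K,T=snap(n,n+"4");X=cloud(d,K,T)
    ims.append(p[:,:,::-1])
    Q=X[mask(p,*BLUE)>0];Q=Q[(Q[:,0]<640)&(Q[:,1]>-160)&(Q[:,1]<-40)&(Q[:,2]>40)]
    print(n,len(Q),np.percentile(Q,[2,50,98],axis=0).round(1).tolist())
    o=np.array([570.1,-104.1,79.8]);u=np.array([.8987,-.1167,.4226]);nn=np.array([-.4191,.0544,.9063]);v=np.cross(nn,u)
    E=np.c_[(Q-o)@u,(Q-o)@v,(Q-o)@nn];print("stage frame",np.percentile(E,[2,25,50,75,98],axis=0).round(1).tolist())
cv2.imwrite("pics/c4.png",np.hstack([ims[0][150:,130:380],cv2.resize(ims[1][70:230,100:260],None,fx=2,fy=2)[:234]]))
E
```

```text
8.725 [517.14069461 -96.26034411 261.0476913 ] [ 3.14142716e+00 -4.83857029e-04  3.01286115e+00] 0.12474080996420459 [-0.00858642 -0.26353026  2.35360446] [-0.11211175 -0.10729286 -0.0396499 ]
wrist 449 [[509.2, -122.5, 60.5], [515.1, -82.6, 62.7], [521.7, -68.9, 64.8]]
stage frame [[-61.0, -25.8, 6.6], [-59.6, -20.0, 7.6], [-57.7, 14.1, 8.0], [-55.7, 22.7, 8.4], [-53.7, 28.1, 9.2]]
top 144 [[563.9, -135.3, 86.7], [603.4, -116.7, 102.6], [612.8, -83.9, 105.7]]
stage frame [[0.5, -27.0, 1.9], [37.4, -20.7, 4.5], [40.5, -8.2, 6.3], [43.7, 9.2, 8.2], [46.8, 25.1, 12.4]]
```

View pics/c4.png

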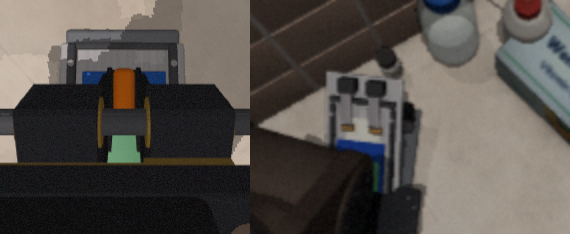

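The plate is between the rails with its bar (blue) below the clip noses. Its trailing end is still about 2.5 mm high, so I'll lower it slightly.

carry_out([
  [0, 0, 0.001, 0, 0],
  [0.0, 0, 0.002, 0, 0],
  [0.0, 0, 0.0025, 0, 0],
  [0.0, 0, 0.0025, 0, 0],
])

```text
t: 9.32
eef_pos: [517.2, -96.2, 258.7]
tcp_rot: [3.142, -0.0, 3.013]
ft_force: [-1.8, -0.3, 4.0]
opening: 0.125
grip_force: 30.0
```

carry_out([
  [-0.0041, 0, -0.0019, 0, 0],
  [-0.0082, 0, -0.0038, 0, 0],
  [-0.0122, 0, -0.0057, 0, 0],
  [-0.0163, 0, -0.0076, 0, 0],
  [-0.0163, 0, -0.0076, 0, 0],
])

```text
t: 9.95
eef_pos: [533.8, -98.4, 266.5]
tcp_rot: [-3.142, 0.001, 3.013]
ft_force: [-2.9, 0.7, 3.7]
opening: 0.124
grip_force: 30.0
```

```bash
python3 - <<'E'
from h import *
s=env.state();print(s["t"],s["eef_pos"],s["ft_force"],s["moment"])
for n in("wrist","top"):
    p,d,K,T=snap(n,n+"5");X=cloud(d,K,T)
    Q=X[mask(p,*BLUE)>0];Q=Q[(Q[:,0]<640)&(Q[:,1]>-160)&(Q[:,1]<-40)&(Q[:,2]>40)]
    o=np.array([570.1,-104.1,79.8]);u=np.array([.8987,-.1167,.4226]);nn=np.array([-.4191,.0544,.9063]);v=np.cross(nn,u)
    E=np.c_[(Q-o)@u,(Q-o)@v,(Q-o)@nn];print(n,np.percentile(E,[2,25,50,75,98],axis=0).round(1).tolist())
E
```

```text
9.95 [533.75861581 -98.3868372  266.46905747] [-2.91900598  0.70791783  3.72299694] [ 0.07574613 -0.09086605 -0.0320745 ]
wrist [[-42.7, -25.9, 3.8], [-41.3, -20.5, 4.9], [-39.4, -5.4, 5.4], [-37.9, 22.6, 5.8], [-36.0, 28.1, 6.9]]
top [[16.7, -27.1, -0.6], [52.3, -25.1, 4.3], [56.8, -22.2, 5.8], [62.4, -6.8, 8.5], [65.7, 4.9, 12.7]]
```

carry_out([
  [-0.0027, 0, -0.0013, 0, 0],
  [-0.0054, 0, -0.0025, 0, 0],
  [-0.0082, 0, -0.0038, 0, 0],
  [-0.0109, 0, -0.0051, 0, 0],
  [-0.0136, 0, -0.0063, 0, 0],
  [-0.0163, 0, -0.0076, 0, 0],
  [-0.019, 0, -0.0089, 0, 0],
  [-0.019, 0, -0.0089, 0, 0],
])

```text
t: 11.05
eef_pos: [552.3, -100.8, 275.0]
tcp_rot: [3.141, -0.0, 3.013]
ft_force: [-1.4, 1.4, -0.3]
opening: 0.122
grip_force: 30.0
```

carry_out([
  [-0.0018, 0, -0.0008, 0, 0],
  [-0.0036, 0, -0.0017, 0, 0],
  [-0.0045, 0, -0.0021, 0, 0],
  [-0.0045, 0, -0.0021, 0, 0],
  [-0.0045, 0, -0.0021, 0, 0],
])

```text
t: 11.68
eef_pos: [556.6, -101.3, 277.2]
tcp_rot: [3.141, -0.0, 3.013]
ft_force: [-0.6, 0.6, -2.9]
opening: 0.125
grip_force: 30.0
```

```bash
cat > chk.py <<'E'
import sys
from h import *
s=env.state();print(s["t"],s["eef_pos"],s["ft_force"],s["moment"])
ims=[]
for n in("wrist","top"):
    p,d,K,T=snap(n,n+sys.argv[1]);X=cloud(d,K,T);ims.append(p[:,:,::-1])
    Q=X[mask(p,*BLUE)>0];Q=Q[(Q[:,0]<640)&(Q[:,1]>-160)&(Q[:,1]<-40)&(Q[:,2]>40)]
    o=np.array([570.1,-104.1,79.8]);u=np.array([.8987,-.1167,.4226]);nn=np.array([-.4191,.0544,.9063]);v=np.cross(nn,u)
    E=np.c_[(Q-o)@u,(Q-o)@v,(Q-o)@nn];print(n,np.percentile(E,[2,25,50,75,98],axis=0).round(1).tolist())
    if n=="top":
        F=X[95:150,130:190].reshape(-1,3)
        c=cv2.inRange(cv2.cvtColor(p,cv2.COLOR_RGB2HSV),(10,100,80),(30,255,255))[95:150,130:190].ravel()>0
        E=np.c_[(F-o)@u,(F-o)@v,(F-o)@nn][c]
        for sg in(1,-1):
            G=E[(E[:,1]*sg>8)&(E[:,1]*sg<25)&(E[:,0]>50)];print("nose",sg,len(G),np.median(G,axis=0).round(1) if len(G) else "")
cv2.imwrite(f"pics/c{sys.argv[1]}.png",np.hstack([cv2.resize(ims[0][150:,130:380],None,fx=1.5,fy=1.5),cv2.resize(ims[1][95:183,120:208],None,fx=4,fy=4)[:351]]))
E
python3 chk.py 6
```

```text
11.675 [ 556.60286529 -101.34486068  277.1904815 ] [-0.64574787  0.60390026 -2.87610481] [ 0.04993614  0.3496141  -0.07245414]
wrist [[-17.5, -25.9, 4.2], [-16.1, -20.4, 5.1], [-14.1, -5.5, 5.5], [-12.7, 22.3, 6.0], [-10.8, 28.0, 7.0]]
top [[45.1, -27.6, 2.4], [53.1, -26.8, 5.0], [78.2, -26.5, 6.8], [80.5, -26.0, 8.8], [83.2, -23.8, 11.7]]
nose 1 0 
nose -1 0
```

View pics/c6.png

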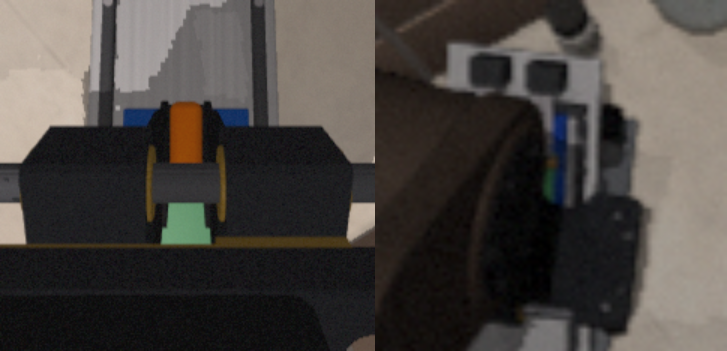

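The plate's trailing edge is 17.5 mm below grip_home, where -17 means home, so it is nearly there. The clips are hidden behind the arm. I'll push on to feel the stop.

carry_out([
  [-0.0009, 0, -0.0004, 0, 0],
  [-0.0018, 0, -0.0008, 0, 0],
  [-0.0027, 0, -0.0013, 0, 0],
  [-0.0027, 0, -0.0013, 0, 0],
])

```text
t: 12.28
eef_pos: [558.4, -101.5, 278.0]
tcp_rot: [3.141, -0.004, 3.013]
ft_force: [-9.3, 1.2, -2.3]
opening: 0.124
grip_force: 30.0
```

carry_out([
  [-0.0009, 0, -0.0004, 0, 0],
  [-0.0018, 0, -0.0008, 0, 0],
  [-0.0018, 0, -0.0008, 0, 0],
])

```text
t: 12.65
eef_pos: [559.2, -101.6, 278.3]
tcp_rot: [3.141, -0.009, 3.013]
ft_force: [-16.4, 0.3, -1.0]
opening: 0.123
grip_force: 30.0
```

The force climbs steeply, so this is the stop. I'll relieve the push, release gently and retreat straight up.

carry_out([
  [0.001, 0, 0.0005, 0, 0],
  [0.002, 0, 0.0009, 0, 0],
  [0.002, 0, 0.0009, 0, 0],
  [0.002, 0, 0.0009, 0, 0.35],
  [0.002, 0, 0.0009, 0, 0.35],
  [0.002, 0, 0.0009, 0, 0.35],
  [0.002, 0, 0.0009, 0, 0.35],
  [0.002, 0, -0.01, 0, 0.35],
  [0.002, 0, -0.03, 0, 0.35],
  [0.002, 0, -0.07, 0, 0.35],
  [0.002, 0, -0.12, 0, 0.35],
  [0.04, 0, -0.15, 0, 0.35],
  [0.08, 0, -0.15, 0, 0.35],
  [0.12, 0, -0.15, 0, 0.35],
  [0.12, 0, -0.15, 0, 0.35],
])

```text
t: 14.52
eef_pos: [440.2, -86.1, 430.6]
tcp_rot: [-3.141, 0.001, 3.013]
ft_force: [0.6, 0.3, 0.1]
opening: 0.35
grip_force: 0.0
```

```bash
python3 chk.py 7; python3 - <<'E'
from h import *
p,d,K,T=load("wrist7");X=cloud(d,K,T)
cv2.imwrite("pics/d7.png",np.hstack([p[:,:,::-1],cv2.resize(load("top7")[0][95:191,120:190,::-1],(280,384))]))
E
```

```text
14.525 [440.15367288 -86.06130551 430.61490589] [0.55852192 0.32847081 0.11139152] [ 0.04522148 -0.00038128 -0.0250243 ]
wrist [[-32.4, -25.0, 3.1], [9.5, -19.9, 4.3], [13.3, 6.2, 4.8], [23.1, 23.6, 5.4], [36.4, 28.6, 296.6]]
top [[-14.8, -27.4, 1.4], [0.4, -23.3, 4.2], [15.1, -10.8, 5.5], [53.4, 18.1, 6.9], [80.7, 25.7, 12.8]]
nose 1 9 [63.7 14.1 12.9]
nose -1 10 [ 63.3 -18.3  13.2]
```

View pics/d7.png

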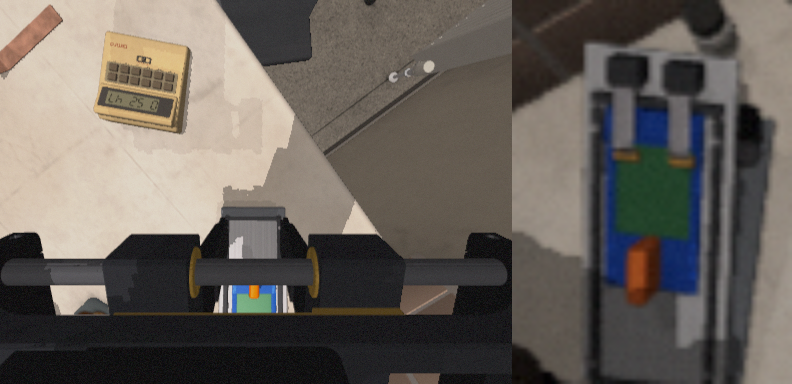

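Both brass noses are down on the glass behind the blue bar. They stand 13 mm above the deck, where riding on the bar would put them near 19. The plate is staying at the upper stop with the arm clear.

```bash
python3 -c "
from cell import env
print(env.job_done())"
```

```text
the job is handed in; nothing more can be done
None
```

The plate is home on the stage with both clips snapped down behind its bar and holding it alone; the beaker, timer, pen and tape were not touched, and the job was handed in at about 15 s.

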